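Hold the enamel mug up to the cupboard-door webcam

ROBOT

A 6-joint arm with a two-finger parallel gripper is mounted at the origin on a cart in front of the work surface, level with it; the furniture and walls round the work are solid. World frame = base frame: x ahead of the robot, y to its left, z up, the work surface at z = 0. Lengths are in m, angles in rad, forces in N, time in s.
With the tool pointing down it reaches from about 0.325 to 0.9 m from the base axis. Payload 6.1 kg.
Tool frame: the origin (TCP) lies midway between the tips of the shut fingers; the grasp point (between the pads) lies 19 mm behind it; x points along the fingers, y is the direction in which the jaws open and shut, and the axes are right-handed (so a half turn about x gives the same grasp; the last joint's range is limited). The gripper opens to 85 mm and grips with 20 to 120 N. Pads are 22 mm wide; open, the fingers measure 114 mm over their backs; the gripper's body (76 mm by 85 mm) begins 54 mm behind the grasp point. The pads swing forward as they close: fully open they stand 13 mm farther back than shut.
Start: joints at [-1.283, 0.22, 1.526, -0, 1.395, -0.126], TCP at [0.251, -0.572, 0.231] pointing down, gripper open.
Joint ranges: [-2.98, 2.98], [-0.91, 2.08], [0.09, 2.57], [-1.24, 4.39], [0.2, 2.65], [-2.68, 2.68]. Speed limits (rad/s): [2.57, 2.57, 3.01, 3.14, 3.14, 3.14].

INTERFACE

Orientations are given as [roll, pitch, yaw] about the fixed x, y, z axes, in that order (R = Rz(yaw) Ry(pitch) Rx(roll)).
In Python, from plant import movep, move_l, set_joints, gripper_to, hold, inverse_kinematics, observe, get_image, get_calibration, Unreachable, job_done gives the robot as it stands. Calls block until the motion is done:
- movep(position, orientation): joint-space move of the TCP to a pose.
- move_l(position, feed=0.15, rotation=None, max_force=None): straight line of the TCP; rotation=None keeps the orientation; feed is the mean speed in m/s. With max_force (N) it stops when the force on the tool has changed by that much, and returns True; else False.
- set_joints(angles): joint-space move.
- gripper_to(opening, f_grip=None): finger opening in m; f_grip is the grip in N (None keeps the last); returns when the fingers have stopped.
- hold(seconds).
- inverse_kinematics(position, orientation): joint angles nearest the present ones, or None.
- observe(): the state.
- get_image(name): name is "side" or "top" or "wrist"; returns (picture, depth): 400x640x3 uint8, red, green, blue; 400x640 float32, m along the optical axis (not along the pixel's ray), 0 where there is no reading.
- get_calibration(name): a dict with "intrinsics" (3x3 intrinsics, pixels), "world_from_camera" (4x4, takes a point from camera to world coordinates). Camera axes: x right, y down, z forward; pixel columns grow to the right and rows downward; lengths in m; the calibration is good to about 2 mm. The wrist camera is an equidistant fisheye: a pixel r from the principal point sees the ray r / f radians off the axis. A picture is of the moment at which its call begins: read the wrist's pose just before it. get_calibration takes no time and is no camera call; for the wrist camera it gives the pose at the moment of the call.
A pose or a line that the arm cannot do raises Unreachable and nothing moves.
- job_done(): hands the job in, once; it reports no verdict.
The state is a dict: "time_s": time; "q": joint angles; "joint_velocities": joint speeds; "joint_torque": joint torques, N m; "eef_pos": TCP position; "tcp_rot": TCP orientation; "ft_force": force on the tool from outside, world axes, zero at the start; "torque": the same for the moment, N m; "opening": finger opening in m.
Only numpy, scipy, OpenCV 4.12 (cv2) and the standard library are available. Lean on these libraries where they do the work, as an engineer would, in place of code of your own. Each camera call takes 0.05 s, during which the arm holds its last target.

TASK

The webcam for the baking video sits on the door of the little spice cupboard: first push that door shut until its catch clicks, while the mug still stands on the table. Then pick up the enamel mug that stands at the front of the table and hold it up straight in front of the lens, about 15 cm away and with its middle level with the lens, upright, with its handle pointing sideways to the right (as seen from the robot, parallel to the shut door). Finish while still holding it there, steady; leave the lemon, the star cutter and the spice jar where they are.

Things in the scene. Friction and masses are not known exactly. Their poses are not given: they have to be found in the camera images.
- cupboard: Small light-wood spice cupboard fixed to the table, 130 deep (x) x 300 wide (y) x 200 mm high; origin at the centre of its underside, x axis from the front to the back, y axis to the left as seen from the robot, z up. Its whole front is the door.
- cupboard_door (a joint): The cupboard's door, hinged upright at the front's left end (+y), swinging out towards the robot: 0 rad = fully shut, grows as it opens; starts 0.45 to 0.85. It swings easily (0.3 N) and stays where left; from about 0.055 to 0.025 rad a sprung ball catch resists (up to about 6 N at the free edge), past it the door is drawn shut and stays. Shut on its catch: below 0.012.
- door_hinge (a point): On the hinge axis, at the outer face's left end, z = 100 mm. Turns with the door: x into the door, y in its plane from free edge to hinge, z up. Panel 14 mm thick, 296 wide, from z = 3 to 197 mm; the outer face is plain and free to push except for the webcam and a wooden knob (22 mm wide, 20 proud) 272 mm from the hinge at z = 53 mm.
- door_edge (a point): Point on the door's outer face at its free edge, 296 mm from the hinge, at z = 100 mm; axes as door_hinge.
- lens (a point): Centre of the webcam's front glass: black housing 66 mm wide, 44 high, 22 proud of the door, with a lens barrel 30 mm across, 8 more. 110 mm from the hinge, 30 mm before the door's outer face, z = 140 mm; moves with the door. Axes as the door's: x into the door (the lens looks along -x), y along the door to the hinge (left as seen from the robot when shut), z up.
- mug: Dark enamelled mug, pale inside, upright on the table, open on top, 80 mm high, outer diameter 84 mm, 0.11 to 0.19 kg. Origin in its underside, 12 mm off the cup's axis towards the handle: cup's axis at y = +12 mm, handle at -y, z up. Take its wall as 8 to 12 mm thick (middle 37 mm from the axis), the inside 60 mm wide, 75 mm deep: it can be pinched from above across the wall, one finger inside.
- mug_mid (a point): Middle of the mug: on the cup's axis, 40 mm above its underside; axes as mug.
- mug_handle (a point): Middle of the mug's ear-shaped handle (12 mm thick, from 15 to 72 mm above the underside), 62 mm from the cup's axis along -y of the mug, 44 mm above the underside; axes as mug.
- lemon: Bystander: lemon, 71 x 53 x 51 mm, loose; origin under its centre.
- star_cutter: Bystander: star-shaped tin biscuit cutter, 61 x 58 x 24 mm, loose; origin under its centre.
- spice_jar: Bystander: spice jar, 47 mm across and 98 mm high, loose; origin under its centre.
Mind the look-alikes: they are no part of the job. Of the things that look like the mug, the smaller one is meant.

How it is judged:
On the way, in this order (a step that is already met when the one before it is completed fails the run):
1. the door is shut on its catch while the mug still stands on the table (value of joint cupboard_door below 0.012 rad and height (world z) of mug below 0.01 m), for 0.2 s.
2. the mug is lifted in the fingers (height (world z) of mug above 0.05 m and contact force between mug and the fingers above 1 N), for 0.2 s.
At the end, for the whole second after the job is handed in: Door on its catch (below 0.012 rad). Mug held still in the fingers, clear of the cupboard: middle 120 to 180 mm before the lens, within 30 mm of it sideways and in height, upright within 0.25 rad, handle to the right, parallel to the door within 0.35 rad (all of step 2 and value of joint cupboard_door below 0.012 rad and x of mug_mid in the frame of lens between -0.18 and -0.12 m and y of mug_mid in the frame of lens between -0.03 and 0.03 m and z of mug_mid in the frame of lens between -0.03 and 0.03 m and angle between mug's own z axis and vertical below 0.25 rad and angle between the y axis of mug and the y axis of lens, either way round below 0.35 rad and y of mug_handle in the frame of lens below -0.02 m and contact force between mug and cupboard below 0.2 N and linear speed of mug below 0.03 m/s and angular speed of mug below 0.3 rad/s); the arm keeps its last pose, push and grip.
It fails at once if the lemon is pushed away (distance of lemon from where it was at the start of the episode above 0.03 m).
It fails at once if the star cutter is pushed away (distance of star_cutter from where it was at the start of the episode above 0.03 m).
It fails at once if the spice jar is pushed away (distance of spice_jar from where it was at the start of the episode above 0.03 m).
It also fails if it takes over 56 s, if anything falls off the work surface, if the arm or the gripper's body presses on something with over 40 N, if the wrist force passes 120 N, or if a joint passes its speed limit or range.

## Working session

There is one attempt and no reset: what is moved stays moved. The work goes in short steps, each a Python script; the robot and the scene stay as the last script left them, time stands still between calls to the robot, and variables do not carry over. Pictures are saved under pics/ and viewed, and the job is handed in when it is done.

```bash
ls; mkdir -p pics
python3 - <<'E'
from plant import *
import cv2,numpy as np
for n in("side","top"):
    p,d=get_image(n); cv2.imwrite(f"pics/{n}0.png",p[:,:,::-1]); np.save(f"pics/{n}0.npy",d)
    c=get_calibration(n); print(n,c["intrinsics"],c["world_from_camera"])
print(observe())
E
```

```text
pics
side [[453.03976715   0.         312.2039487 ]
 [  0.         453.03976715 206.19506613]
 [  0.           0.           1.        ]] [[ 0.99478363 -0.07683793  0.06709289  0.48540621]
 [-0.10111442 -0.65592655  0.74802155 -1.01900192]
 [-0.01346841 -0.75090365 -0.66027442  1.00441007]
 [ 0.          0.          0.          1.        ]]
top [[444.17245106   0.         318.32648163]
 [  0.         444.17245106 199.4963411 ]
 [  0.           0.           1.        ]] [[ 3.07161825e-02 -9.98205744e-01  5.13985387e-02  4.97653690e-01]
 [-9.99483979e-01 -3.11576060e-02 -7.80895703e-03  2.99944806e-04]
 [ 9.39640117e-03 -5.11321546e-02 -9.98647691e-01  1.48040760e+00]
 [ 0.00000000e+00  0.00000000e+00  0.00000000e+00  1.00000000e+00]]
{'time_s': 0.1, 'q': array([-1.28310832e+00,  2.21171623e-01,  1.52749051e+00,  1.71458571e-05,
        1.39472380e+00, -1.26108005e-01]), 'joint_velocities': array([ 0.00044527, -0.00119435, -0.00201502,  0.00121755, -0.00062392,
        0.00182785]), 'joint_torque': array([ 2.43665881e-04, -4.98242354e+01, -3.90546799e+01, -2.62988269e-04,
        5.62100380e-03, -2.96230598e-05]), 'eef_pos': array([ 0.25114483, -0.57172071,  0.23029684]), 'tcp_rot': array([-1.70631436,  1.56900296,  1.84907129]), 'ft_force': array([ 0.49053118, -0.649275  , -0.02927209]), 'torque': array([-0.03306509, -0.00281893, -0.02711452]), 'opening': 0.08541668181350086}
```

View pics/side0.png

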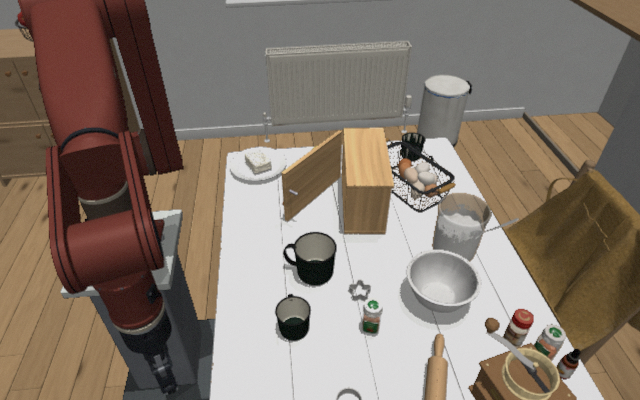

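View pics/top0.png

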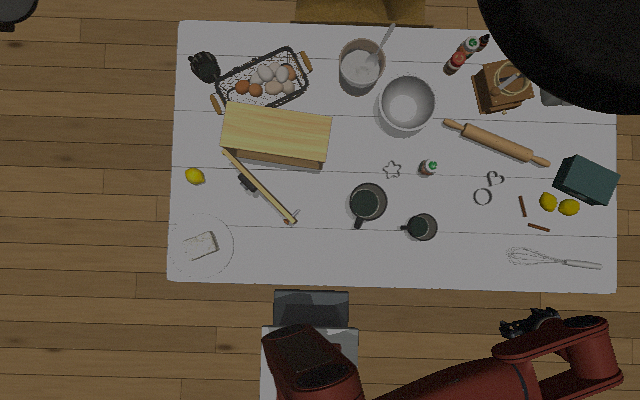

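Candidates for the mug (top view): a larger dark mug at (368,203), handle down, and a smaller dark mug at (422,227), handle to the left. The smaller one is the target. In the side view they are at (315,258) and (293,318). The door runs from about (225,152) to (292,219) with the webcam at (247,184). Next I measure these.

```bash
cat > h.py <<'E'
import numpy as np,cv2
from plant import *
def cloud(n,d):
    c=get_calibration(n);K=c["intrinsics"];T=c["world_from_camera"]
    v,u=np.mgrid[:400,:640]
    P=np.stack([(u-K[0,2])/K[0,0]*d,(v-K[1,2])/K[1,1]*d,d],-1)
    W=P@T[:3,:3].T+T[:3,3]; W[d<=0]=np.nan
    return W
def proj(n,p):
    c=get_calibration(n);K=c["intrinsics"];T=c["world_from_camera"]
    q=T[:3,:3].T@(np.asarray(p)-T[:3,3]);q=K@q;return q[:2]/q[2]
E
python3 - <<'E'
from h import *
np.set_printoptions(precision=4,suppress=True)
d=np.load("pics/top0.npy");W=cloud("top",d);ds=np.load("pics/side0.npy");S=cloud("side",ds)
print("table z",np.nanmedian(W[230:260,300:350,2]), np.nanmedian(S[250:300,230:270,2]))
def reg(W,b,zmin,zmax=1):
    P=W[b[1]:b[3],b[0]:b[2]].reshape(-1,3);return P[(P[:,2]>zmin)&(P[:,2]<zmax)]
# mugs
for nm,b in(("big",(340,175,392,235)),("small",(396,208,444,246))):
    P=reg(W,b,.03);print(nm,len(P),P.min(0),P.max(0),np.median(P,0))
    R=P[P[:,2]>P[:,2].max()-.012];print(' rim',R.min(0),R.max(0))
for nm,b in(("cutter",(378,155,405,182)),("jar",(414,155,442,180)),("lemon",(182,164,208,188))):
    P=reg(W,b,.012);print(nm,P.min(0),P.max(0))
P=reg(W,(205,95,340,172),.18);print("cup top",P.min(0),P.max(0))
m=((W[...,2]>.18)&(W[...,2]<.23)).astype(np.uint8);m[:95]=0;m[240:]=0;m[:,:205]=0;m[:,345:]=0
cv2.imwrite("pics/m.png",m*255)
P=W[m>0]
r=cv2.minAreaRect(P[:,:2].astype(np.float32));print(len(P),r)
p=cv2.imread("pics/top0.png")
cv2.imwrite("pics/crop0.png",np.hstack([cv2.resize(p[185:255,330:460],(780,420))]))
cv2.imwrite("pics/crop1.png",cv2.resize(p[90:240,170:350],(720,600)))
E
```

```text
table z -0.0015475880895545746 -0.0015821700677982609
big 461 [ 0.4835 -0.2242  0.0302] [ 0.6249 -0.1081  0.1146] [ 0.5672 -0.1841  0.0917]
 rim [ 0.5095 -0.2241  0.1026] [ 0.6249 -0.1081  0.1146]
small 288 [ 0.4519 -0.39    0.0304] [ 0.5376 -0.2781  0.0862] [ 0.4915 -0.3611  0.066 ]
 rim [ 0.4519 -0.389   0.0744] [ 0.5376 -0.297   0.0862]
cutter [ 0.654  -0.2815  0.0128] [ 0.7112 -0.2227  0.0276]
jar [ 0.6638 -0.3872  0.0124] [ 0.711  -0.3378  0.1041]
lemon [0.601  0.3645 0.0122] [0.663  0.4269 0.0582]
cup top [ 0.6392 -0.04    0.1837] [0.8437 0.2813 0.2087]
5464 ((0.6660809516906738, 0.132598876953125), (0.3120814859867096, 0.3252773880958557), 82.78692626953125)
```

View pics/crop0.png

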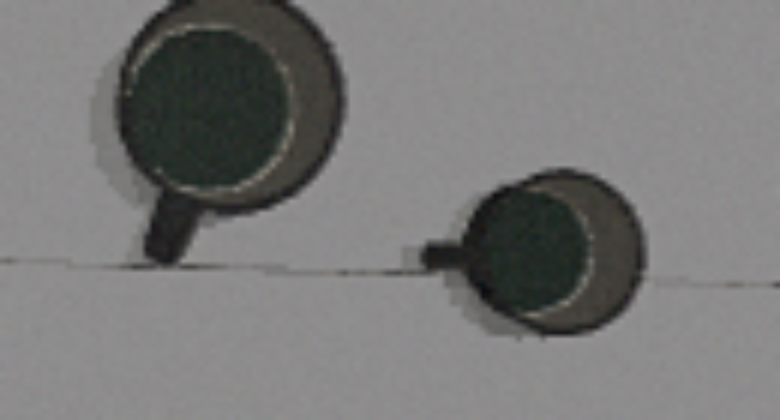

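View pics/crop1.png

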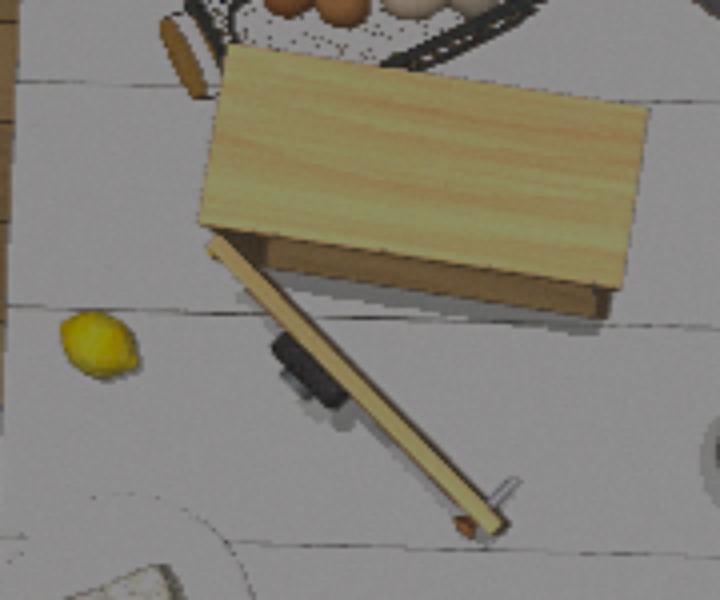

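View pics/m.png

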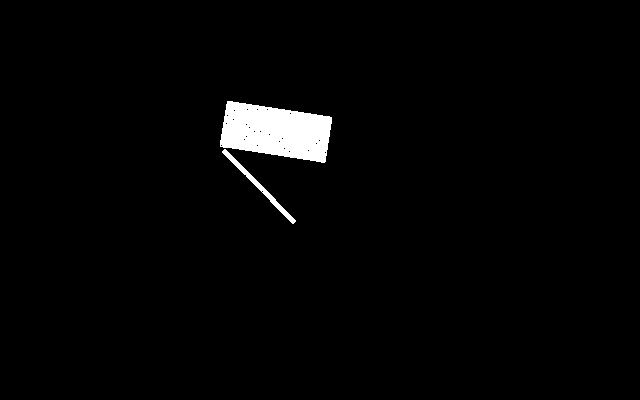

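The crop confirms the smaller mug, with its handle pointing left (+y). The door is open about 40°, with the webcam on its outer face. Now I fit the cupboard, door and mug poses precisely.

```bash
cat > fit.py <<'E'
from h import *
from scipy.optimize import least_squares
np.set_printoptions(precision=4,suppress=True)
d=np.load("pics/top0.npy");W=cloud("top",d)
m=((W[...,2]>.18)&(W[...,2]<.23)).astype(np.uint8);m[:95]=0;m[240:]=0;m[:,:205]=0;m[:,345:]=0
n,L,st,_=cv2.connectedComponentsWithStats(m)
for i in range(1,n):
    if st[i,4]<50: continue
    P=W[L==i]; r=cv2.minAreaRect(P[:,:2].astype(np.float32)); print(st[i],r,np.median(P[:,2])); print(cv2.boxPoints(r))
# small mug: rim points
Q=W[205:250,394:446].reshape(-1,3)
R=Q[(Q[:,2]>.03)&(Q[:,2]<.2)]
rim=R[(R[:,2]>.070)]
c=None
body=rim[rim[:,1]<-.298]
f=least_squares(lambda p:np.clip(np.hypot(body[:,0]-p[0],body[:,1]-p[1])-.038,0,None)-0*0+np.clip(.034-np.hypot(body[:,0]-p[0],body[:,1]-p[1]),0,None),[.495,-.345],loss='soft_l1',f_scale=.002)
print("mug",f.x,np.median(body[:,2]))
h=R[np.hypot(R[:,0]-f.x[0],R[:,1]-f.x[1])>.05];print("handle",len(h),h.mean(0),h.min(0),h.max(0))
v=h.mean(0)[:2]-f.x;print("handle dir yaw",np.degrees(np.arctan2(v[1],v[0])))
E
python3 fit.py
```

```text
[ 220  101  112   62 4960] ((0.759388267993927, 0.12065766751766205), (0.31184762716293335, 0.13746125996112823), 83.15379333496094) 0.19957162699370123
[[ 0.6726 -0.026 ]
 [ 0.809  -0.0423]
 [ 0.8462  0.2673]
 [ 0.7097  0.2837]]
[222 149  74  75 504] ((0.5984660387039185, 0.1650431752204895), (0.29451611638069153, 0.014083517715334892), 46.28579330444336) 0.19658669141268115
[[0.4916 0.0635]
 [0.5018 0.0537]
 [0.7053 0.2666]
 [0.6951 0.2763]]
mug [ 0.495  -0.3457] 0.07727135661825124
handle 28 [ 0.4897 -0.2866  0.0638] [ 0.4845 -0.2957  0.0525] [ 0.4948 -0.2781  0.0714]
handle dir yaw 95.08237303931875
```

```bash
cat >> h.py <<'E'
from scipy.spatial.transform import Rotation as Rn
H=np.array([.6955,.277]);CY=np.radians(83.15)
def down(a):  # tool down, jaw axis at world angle a (rad)
    x=np.array([0,0,-1.]);y=np.array([np.cos(a),np.sin(a),0]);z=np.cross(x,y)
    return Rn.from_matrix(np.stack([x,y,z],1)).as_euler("xyz")
def door(th,s,off):
    u=CY+np.pi-th;n=CY+np.pi/2-th
    return H+s*np.array([np.cos(u),np.sin(u)])+off*np.array([np.cos(n),np.sin(n)]),u
MUG=np.array([.495,-.3457]);HD=np.radians(95.1)
FIN=H+.11*np.array([-np.cos(CY),-np.sin(CY)])+.18*np.array([-np.sin(CY),np.cos(CY)])
E
python3 - <<'E'
from h import *
np.set_printoptions(precision=3,suppress=True)
for th in(.643,.3,0,-.02):
    p,u=door(th,.25,.03)
    for a in(u,u+np.pi): print("door",th,p,inverse_kinematics([*p,.15],down(a)))
rot=CY+np.pi-HD; print("FIN",FIN,np.degrees(rot))
for rel in range(60,301,20):
    ps=HD+np.radians(rel)
    for fl in(0,np.pi):
        a=inverse_kinematics([*(MUG+.037*np.array([np.cos(ps),np.sin(ps)])),.045],down(ps+fl))
        pf=ps+rot
        b=inverse_kinematics([*(FIN+.037*np.array([np.cos(pf),np.sin(pf)])),.145],down(pf+fl))
        if a is not None and b is not None: print(rel,fl,a,b)
E
```

```text
door 0.643 [0.501 0.117] [0.076 0.031 1.893 0.    1.218 2.409]
door 0.643 [0.501 0.117] [ 0.076  0.031  1.893 -0.     1.218 -0.732]
door 0.3 [0.566 0.061] [-0.031  0.161  1.753 -0.     1.228  1.959]
door 0.3 [0.566 0.061] [-0.031  0.161  1.753 -0.     1.228 -1.183]
door 0 [0.636 0.032] [-0.073  0.314  1.571  0.     1.257  1.617]
door 0 [0.636 0.032] [-0.073  0.314  1.571  0.     1.257 -1.524]
door -0.02 [0.641 0.031] [-0.074  0.325  1.557  0.     1.26   1.596]
door -0.02 [0.641 0.031] [-0.074  0.325  1.557  0.     1.26  -1.545]
FIN [0.504 0.189] 168.05000000000004
60 3.141592653589793 [-0.76   0.293  1.817  0.     1.031 -0.325] [ 0.162  0.141  1.785 -0.     1.215 -2.336]
80 0 [-0.78   0.303  1.805  0.     1.034  2.447] [ 0.181  0.162  1.761 -0.     1.218  0.475]
80 3.141592653589793 [-0.78   0.303  1.805  0.     1.034 -0.694] [ 0.181  0.162  1.761 -0.     1.218 -2.667]
100 0 [-0.794  0.321  1.782  0.     1.039  2.084] [0.203 0.175 1.747 0.    1.22  0.148]
120 0 [-0.802  0.345  1.751  0.     1.046  1.727] [ 0.225  0.179  1.742 -0.     1.22  -0.179]
140 0 [-0.801  0.371  1.716  0.     
[... 711 characters left out ...]
  0.041] [ 0.279  0.077  1.855 -0.     1.21  -1.87 ]
240 0 [-0.723  0.444  1.617  0.     1.081 -0.288] [ 0.268  0.048  1.886 -0.     1.208 -2.231]
260 0 [-0.704  0.435  1.629  0.     1.078 -0.619] [ 0.249  0.024  1.911 -0.     1.207 -2.599]
260 3.141592653589793 [-0.704  0.435  1.629  0.     1.078  2.523] [ 0.249  0.024  1.911 -0.     1.207  0.543]
280 3.141592653589793 [-0.69   0.419  1.651  0.     1.072  2.188] [ 0.225  0.008  1.926 -0.     1.207  0.17 ]
300 3.141592653589793 [-0.681  0.397  1.681  0.     1.064  1.848] [ 0.199  0.004  1.93  -0.     1.207 -0.205]<sys>:0: UserWarning: Gimbal lock detected. Setting third angle to zero since it is not possible to uniquely determine all angles.
```

```bash
cat > push.py <<'E'
from h import *
import warnings;warnings.filterwarnings("ignore")
np.set_printoptions(precision=4,suppress=True)
o=observe();p0=o["eef_pos"]
move_l([p0[0],p0[1],.34],feed=.25)
gripper_to(0.0,40)
p,u=door(.643,.25,.07)
movep([*p,.34],down(u+np.pi)); move_l([*p,.15],feed=.2)
print(observe()["time_s"],observe()["eef_pos"],observe()["ft_force"])
p,u=door(.643,.25,.0)
hit=move_l([*p,.15],feed=.06,max_force=2.0)
o=observe();e=o["eef_pos"];print("contact",hit,o["time_s"],e,o["ft_force"])
n=CY+np.pi/2-.643;off=(e[:2]-H)@np.array([np.cos(n),np.sin(n)]);print("off",off)
img,_=get_image("top");cv2.imwrite("pics/push1.png",cv2.resize(img[90:250,170:370,::-1],(750,600)))
E
python3 push.py
```

```text
5.2 [0.4731 0.1447 0.1512] [-0.3735 -0.2268 -0.0368]
contact False 6.5167 [0.5226 0.0964 0.15  ] [-0.5936  0.3445  0.3381]
off 0.00030273126232326173
```

View pics/push1.png

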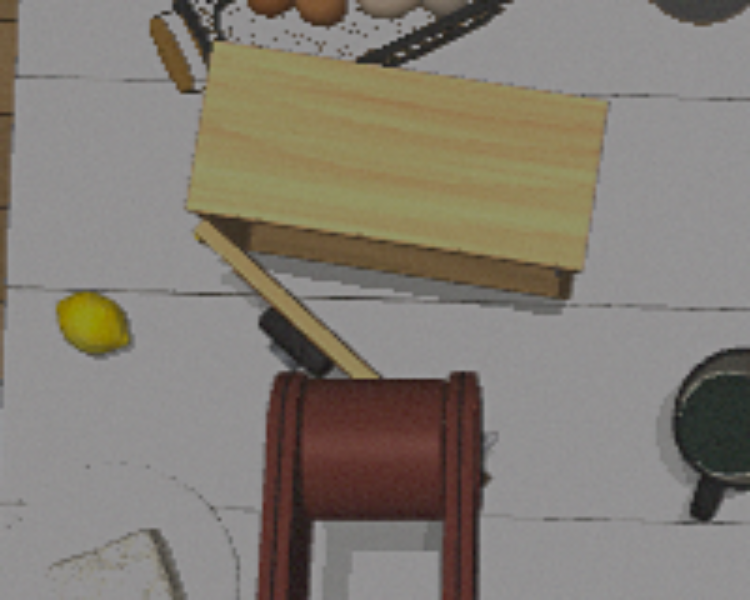

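The arm's wrist hides the free edge, but the visible part of the door has already swung slightly with the light push. I continue along the arc.

```bash
cat > push2.py <<'E'
from h import *
import warnings;warnings.filterwarnings("ignore")
np.set_printoptions(precision=4,suppress=True)
for th in(.5,.38,.26,.16,.1):
    p,u=door(th,.25,.008)
    move_l([*p,.15],feed=.12,rotation=down(u+np.pi))
o=observe();print(o["time_s"],o["eef_pos"],o["ft_force"])
p,u=door(0,.25,-.012)
hit=move_l([*p,.15],feed=.06,max_force=18,rotation=down(u+np.pi))
o=observe();print(hit,o["time_s"],o["eef_pos"],o["ft_force"])
n=CY+np.pi/2;print("off",(o["eef_pos"][:2]-H)@np.array([np.cos(n),np.sin(n)]))
hold(.3)
p,u=door(0,.25,.08);move_l([*p,.15],feed=.2)
p2=observe()["eef_pos"];move_l([p2[0],p2[1],.33],feed=.25)
gripper_to(.045)
movep([.43,-.25,.33],down(HD+np.pi))
d=get_image("top");cv2.imwrite("pics/shut.png",cv2.resize(d[0][90:250,170:370,::-1],(750,600)));cv2.imwrite("pics/top1.png",d[0][:,:,::-1]);np.save("pics/top1.npy",d[1])
W=cloud("top",d[1])
m=((W[...,2]>.18)&(W[...,2]<.23)).astype(np.uint8);m[:95]=0;m[240:]=0;m[:,:205]=0;m[:,345:]=0
n,L,st,_=cv2.connectedComponentsWithStats(m)
for i in range(1,n):
    if st[i,4]>50:
        r=cv2.minAreaRect(W[L==i][:,:2].astype(np.float32));print(st[i],r);print(cv2.boxPoints(r))
print(observe()["time_s"])
E
python3 push2.py
```

```text
8.3833 [0.6326 0.0351 0.1499] [0.4085 0.0294 0.4237]
True 8.85 [0.6511 0.0319 0.149 ] [-4.9545 -0.5376  4.9345]
off 0.014862004344828377
[ 220  101  112   67 5500] ((0.7528272867202759, 0.12141603976488113), (0.31167277693748474, 0.15200075507164001), 83.11780548095703)
[[ 0.6587 -0.0242]
 [ 0.8096 -0.0424]
 [ 0.847   0.267 ]
 [ 0.696   0.2852]]
12.9917
```

View pics/shut.png

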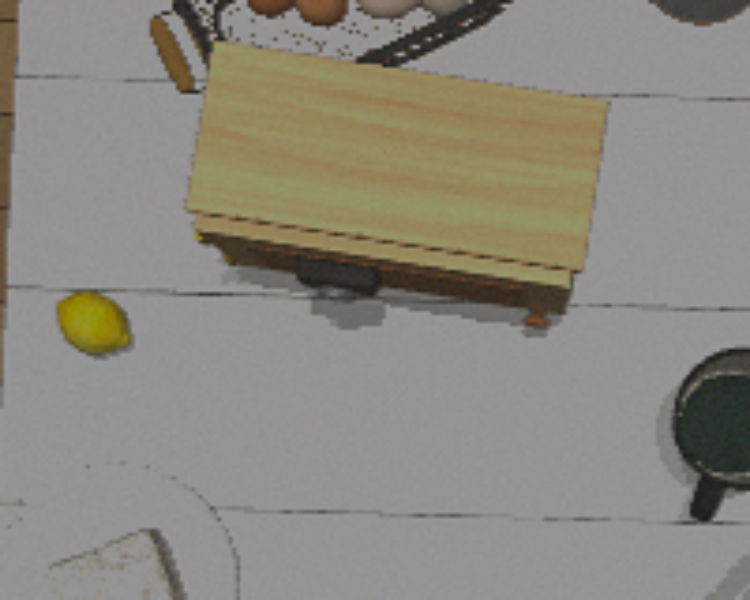

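View pics/top1.png

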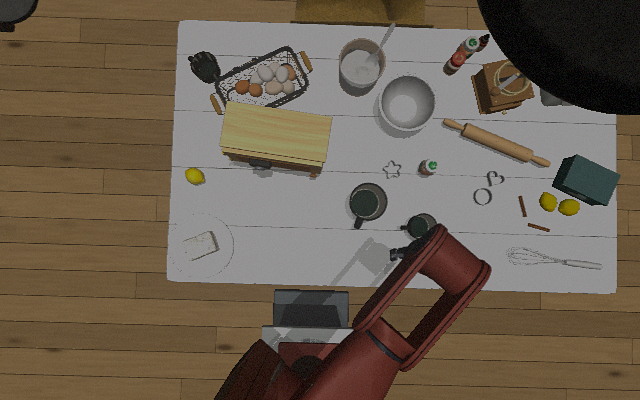

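```bash
python3 - <<'E'
from h import *
d=np.load("pics/top1.npy");W=cloud("top",d);g=cv2.cvtColor(cv2.imread("pics/top1.png"),cv2.COLOR_BGR2GRAY).astype(float)
m=((W[...,2]>.18)&(W[...,2]<.23))
F=[];B=[]
for u in range(228,322):
    r=np.where(m[95:240,u])[0]+95
    F.append(W[r.max(),u]);B.append(W[r.min(),u])
for P in(F,B):
    P=np.array(P);k=np.polyfit(P[:,1],P[:,0],1);e=P[:,0]-np.polyval(k,P[:,1]);print(np.degrees(np.arctan2(1,k[0])),k,e.std())
# also lower row profile of depth front step
E
python3 -c "
import cv2;p=cv2.imread('pics/top1.png')[135:180,215:340];cv2.imwrite('pics/z.png',cv2.resize(p,(800,288),interpolation=cv2.INTER_CUBIC)*2)"
```

```text
83.01799991994106 [0.12246568 0.66229226] 0.0004150732224454458
83.00241156109216 [0.12274184 0.81120125] 0.0012421110715198356
```

View pics/z.png

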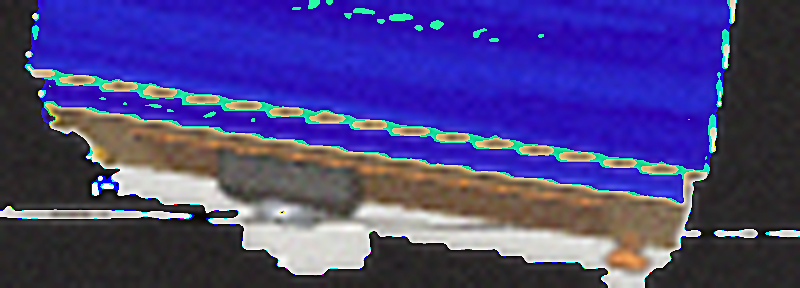

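The door's outer edge is parallel to the cupboard's back edge within 0.0003 rad, so it is shut. The small mug is still in place. Next I pinch the wall opposite the handle.

```bash
cat > grasp.py <<'E'
from h import *
import warnings;warnings.filterwarnings("ignore")
np.set_printoptions(precision=4,suppress=True)
ps=HD+np.pi;g=MUG+.037*np.array([np.cos(ps),np.sin(ps)])
movep([*g,.20],down(ps)); move_l([*g,.12],feed=.15)
q,_=get_image("side");cv2.imwrite("pics/g1.png",cv2.resize(q[220:380,200:400,::-1],(750,600)))
print(observe()["eef_pos"],observe()["opening"],observe()["time_s"])
E
python3 grasp.py
```

```text
[ 0.4993 -0.3833  0.1221] 0.04502565731030805 14.5333
```

View pics/g1.png

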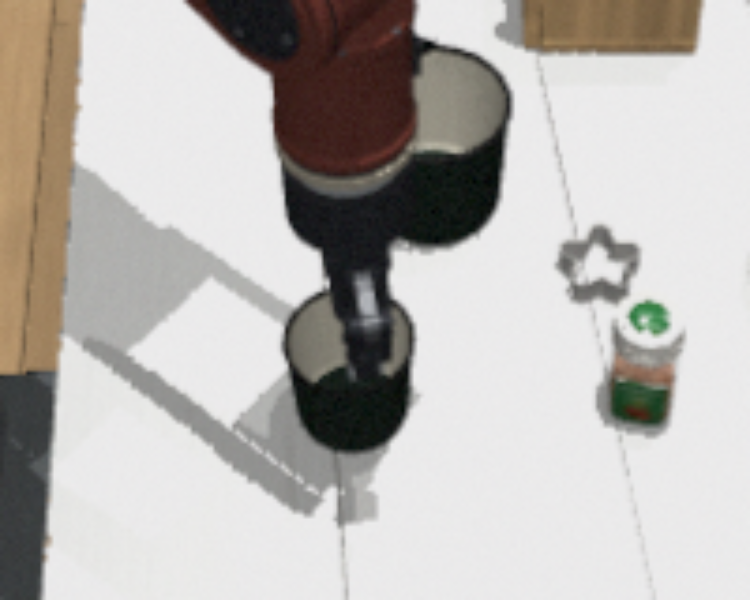

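Run:
```python
from h import *
f=lambda p:((proj("side",p)-[200,220])*3.75).round()
print(f([*MUG,.08]),f([MUG[0]-.042,MUG[1],.08]),f([MUG[0]+.042,MUG[1],.08]),f([*MUG,0]),f(observe()["eef_pos"]))
S=cloud("side",np.load("pics/side0.npy"))
P=S[290:345,270:318].reshape(-1,3);P=P[(P[:,2]>.015)&(P[:,2]<.09)];
for z in(.02,.04,.06):
    q=P[abs(P[:,2]-z)<.01];print(z,q.min(0),q.max(0))
```

```text
[351. 332.] [287. 338.] [414. 326.] [355. 402.] [359. 340.]
0.02 [ 0.45526878 -0.39047656  0.01507502] [ 0.53114975 -0.30972559  0.02999098]
0.04 [ 0.45383294 -0.39156922  0.03025978] [ 0.53108581 -0.30638089  0.04996266]
0.06 [ 0.45274602 -0.39270466  0.05000148] [ 0.53313541 -0.28946209  0.06991164]
```

Projected rim (287–414) matches the picture (285–412), so the mug pose holds. Descend and grip.

```bash
cat > grasp2.py <<'E'
from h import *
import warnings;warnings.filterwarnings("ignore")
np.set_printoptions(precision=4,suppress=True)
ps=HD+np.pi;g=MUG+.039*np.array([np.cos(ps),np.sin(ps)])
hit=move_l([*g,.045],feed=.08,max_force=6)
o=observe();print(hit,o["eef_pos"],o["ft_force"])
if not hit:
    gripper_to(0,60);hold(.2);o=observe();print("open",o["opening"],o["ft_force"])
    move_l([*g,.145],feed=.08);hold(.2);o=observe();print(o["opening"],o["ft_force"],o["time_s"])
q,_=get_image("side");cv2.imwrite("pics/g2.png",cv2.resize(q[180:380,180:430,::-1],(750,600)))
E
python3 grasp2.py
```

```text
False [ 0.4989 -0.385   0.0457] [-0.0088 -0.0871  0.6453]
open 0.00245288431693691 [-2.6186  3.6594 11.5264]
0.002234091254064339 [ 0.7325 -0.6944 -1.4199] 17.8917
```

View pics/g2.png

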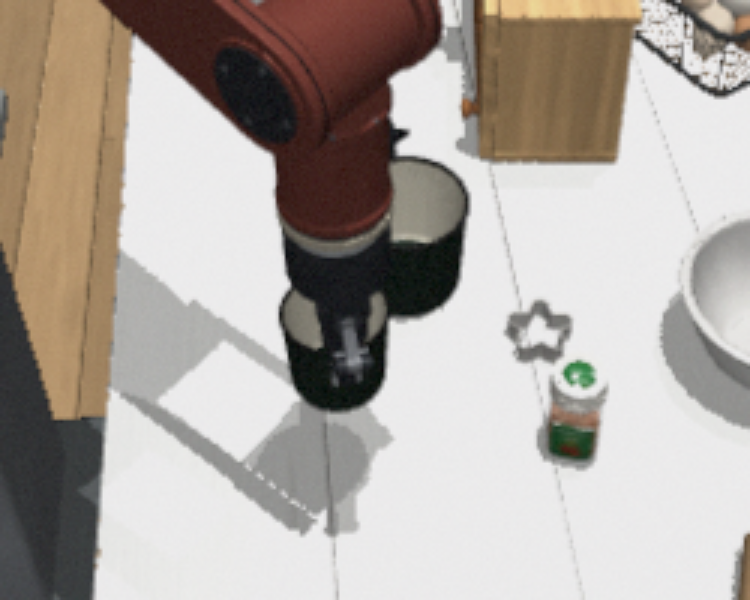

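Mug lifted in the fingers (1.4 N weight). I check its tilt, then carry it high to the place in front of the lens.

```bash
cat > carry.py <<'E'
from h import *
import warnings;warnings.filterwarnings("ignore")
np.set_printoptions(precision=4,suppress=True)
ps=HD+np.pi;g=MUG+.039*np.array([np.cos(ps),np.sin(ps)])
move_l([*g,.28],feed=.15)
pf=ps+CY+np.pi-HD;f=FIN+.039*np.array([np.cos(pf),np.sin(pf)])
movep([*f,.28],down(pf)); hold(.3)
print(observe()["time_s"],observe()["opening"],observe()["ft_force"],observe()["eef_pos"])
for n in("side","top","wrist"):
    q,d=get_image(n);cv2.imwrite(f"pics/c_{n}.png",q[:,:,::-1]);np.save(f"pics/c_{n}.npy",d)
E
python3 carry.py
```

```text
21.4833 0.0018963715213592065 [ 0.2025 -0.0572 -0.4584] [0.5085 0.2276 0.28  ]
```

View pics/c_side.png

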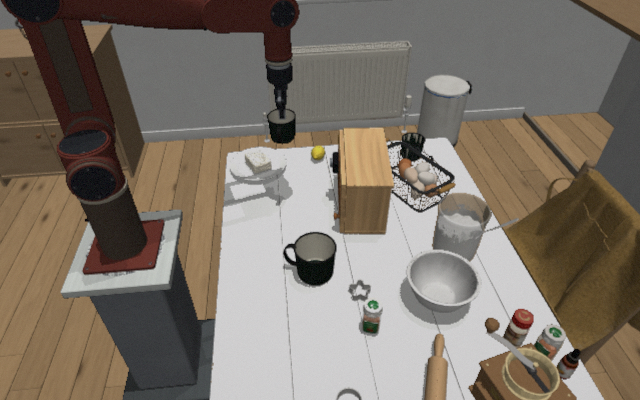

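View pics/c_top.png

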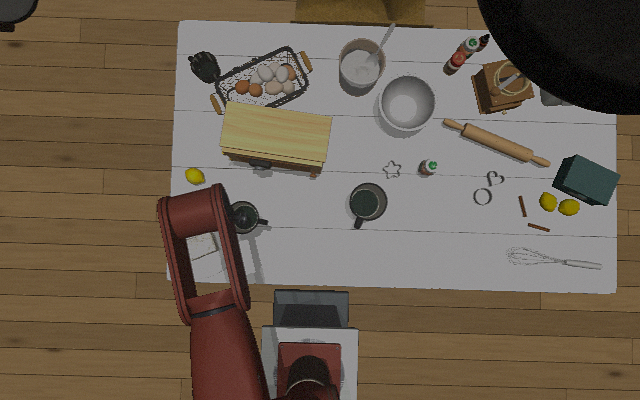

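View pics/c_wrist.png

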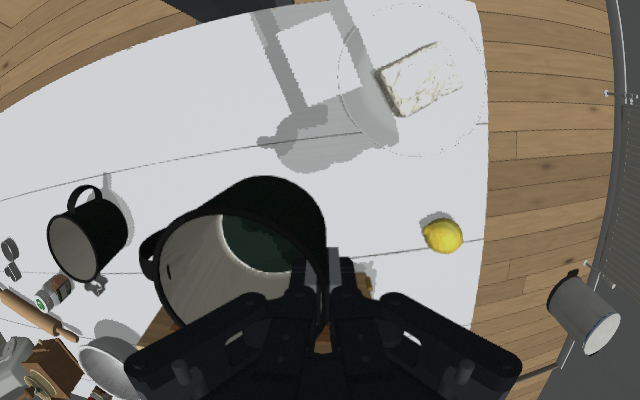

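All three views show the mug held, with its handle to the right (handle at (265,222) in the top view, cup at (245,217)). The lemon, cutter and jar are untouched. Now I measure the cup's position, heading and tilt.

```bash
cat > meas.py <<'E'
from h import *
import sys
np.set_printoptions(precision=4,suppress=True)
def meas(tag,zc):
    # zc expected base height
    W=cloud("top",np.load(f"pics/{tag}_top.npy"));S=cloud("side",np.load(f"pics/{tag}_side.npy"))
    P=W[...].reshape(-1,3);P=P[(abs(P[:,2]-zc-.04)<.07)&(abs(P[:,0]-FIN[0])<.09)&(P[:,1]<FIN[1]+.02)&(P[:,1]>FIN[1]-.12)]
    h=P[P[:,1]<FIN[1]-.05];print("handle",len(h),h.mean(0),h.min(0),h.max(0))
    r=P[(P[:,2]>zc+.06)&(P[:,1]>FIN[1]-.045)&(P[:,2]<zc+.1)]
    A=np.c_[r[:,:2]-FIN,np.ones(len(r))];k=np.linalg.lstsq(A,r[:,2],rcond=None)[0];print("rim",len(r),r.min(0),r.max(0),"plane",k)
    Q=S.reshape(-1,3);Q=Q[(abs(Q[:,0]-FIN[0])<.07)&(abs(Q[:,1]-FIN[1]+.03)<.05)&(Q[:,2]>zc-.03)&(Q[:,2]<zc+.1)]
    for z in np.arange(zc-.01,zc+.09,.01):
        q=Q[abs(Q[:,2]-z)<.005]
        if len(q): print(f"{z:.3f}",len(q),"x",q[:,0].min(),q[:,0].max(),"mid",(q[:,0].min()+q[:,0].max())/2,"y",q[:,1].min())
if __name__=="__main__": print(FIN);meas(sys.argv[1],float(sys.argv[2]))
E
python3 meas.py c .235
```

```text
[0.5037 0.1893]
handle 30 [0.4947 0.1326 0.2937] [0.4888 0.1265 0.2816] [0.502  0.1389 0.3025]
rim 108 [0.4633 0.1462 0.2959] [0.5479 0.2084 0.3297] plane [0.0121 0.0294 0.3095]
0.225 1 x 0.5198972235941697 0.5198972235941697 mid 0.5198972235941697 y 0.16255713245518089
0.235 36 x 0.4688082822427719 0.5440073422868947 mid 0.5064078122648333 y 0.14915903444573608
0.245 51 x 0.4691968469060084 0.5440317372940472 mid 0.5066142921000278 y 0.13409805021283083
0.255 64 x 0.4667652263048878 0.544382858855752 mid 0.5055740425803199 y 0.12730912292065377
0.265 67 x 0.46743638252325637 0.5442818908963337 mid 0.5058591367097951 y 0.12395203050235226
0.275 67 x 0.46541966986128674 0.544951813691875 mid 0.5051857417765808 y 0.11940277857916293
0.285 82 x 0.4660623442149289 0.5450391169644415 mid 0.5055507305896852 y 0.12194831912396564
0.295 88 x 0.46404910251074954 0.545425189973097 mid 0.5047371462419232 y 0.12361759820375462
0.305 93 x 0.4625219702143276 0.5455181087385989 mid 0.5040200394764632 y 0.1279316656452727
0.315 25 x 0.4621828224851098 0.5467838048642052 mid 0.5044833136746575 y 0.14056888980091453
```

Cup axis is at about (0.505, 0.188), upright, with the handle heading within 4° of the door plane. Lowering 135 mm to lens height.

```bash
cat > fin.py <<'E'
from h import *
np.set_printoptions(precision=4,suppress=True)
e=observe()["eef_pos"]
print(move_l([e[0],e[1],.145],feed=.1,max_force=15)); hold(.5)
o=observe();print(o["time_s"],o["opening"],o["eef_pos"],o["ft_force"])
for n in("side","top"):
    q,d=get_image(n);cv2.imwrite(f"pics/f_{n}.png",q[:,:,::-1]);np.save(f"pics/f_{n}.npy",d)
q=cv2.imread("pics/f_side.png")[90:290,200:450];t=cv2.imread("pics/f_top.png")[90:290,160:400]
cv2.imwrite("pics/f.png",np.hstack([cv2.resize(q,(400,320)),cv2.resize(t,(384,320))]))
E
python3 fin.py; python3 meas.py f .10
python3 - <<'E'
from h import *
d=np.load("pics/f_top.npy");W=cloud("top",d);m=((W[...,2]>.18)&(W[...,2]<.23))
F=[W[(np.where(m[95:185,u])[0]+95).max(),u] for u in range(262,322)]
P=np.array(F);k=np.polyfit(P[:,1],P[:,0],1);print("front yaw",np.degrees(np.arctan2(1,k[0])),k)
E
```

```text
False
23.6333 0.0021901186869433048 [0.5084 0.2278 0.145 ] [-0.0543 -0.0693 -1.5242]
[0.5037 0.1893]
handle 23 [0.4944 0.1322 0.1562] [0.4883 0.1263 0.1205] [0.5004 0.1391 0.1679]
rim 91 [0.4631 0.145  0.1604] [0.5484 0.2087 0.1961] plane [0.0441 0.0461 0.1744]
0.100 23 x 0.46876962645732734 0.5373100711504881 mid 0.5030398488039077 y 0.1522352090442578
0.110 42 x 0.46909497921326687 0.5412211425273866 mid 0.5051580608703268 y 0.14739089856430776
0.120 50 x 0.4666581772032876 0.5418622098422894 mid 0.5042601935227885 y 0.1293472612500861
0.130 49 x 0.4672289268689591 0.5423115210360075 mid 0.5047702239524834 y 0.12071128520969299
0.140 62 x 0.4651098212410921 0.5425666573533328 mid 0.5038382392972125 y 0.11828220459935568
0.150 57 x 0.4654364843251107 0.5426163677268826 mid 0.5040264260259967 y 0.12057970028731457
0.160 82 x 0.46332804634475566 0.5431676227997252 mid 0.5032478345722404 y 0.12348344947582124
0.170 81 x 0.4611692634233032 0.545231150735092 mid 0.5032002070791977 y 0.1311198946088885
0.180 24 x 0.4640374991953083 0.5477045626591363 mid 0.5058710309272223 y 0.14304303371432314
front yaw 83.046817616507 [0.1219552  0.66234497]
```

View pics/f.png

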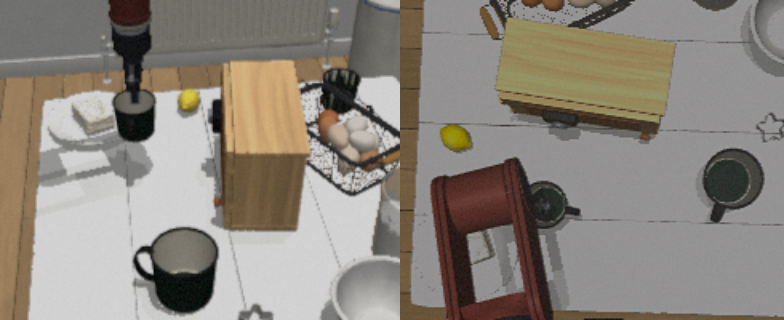

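Both views show the mug upright at lens height with its handle to the right and the door still flush. In the lens frame its middle is at about (-0.150, -0.001, 0.000) m. Handing in.

```bash
python3 -c "
from plant import *
o=observe();print(o['time_s'],abs(o['joint_velocities']).max());job_done()"
```

```text
23.7333 0.0013970153971805735
the job is handed in; nothing more can be done
```

I handed the job in at 23.7 s, with the mug held steady in front of the lens; `job_done` reported no verdict.

**What I did:** I pushed the door shut with the closed fingers while the mug still stood on the table. Then I pinched the smaller enamel mug across its wall opposite the handle, carried it over everything, and lowered it to lens height.

**Last checks:**
- **Door:** its front face still lies along the cupboard's shut direction, within about 0.002 rad. I judged the catch from the top-view pictures and the 18 N stop in the push. The joint angle itself cannot be read.
- **Mug position:** its middle is about 150 mm before the lens, 1 mm off sideways and level with it.
- **Mug attitude:** upright to within about 0.06 rad by a rough rim fit, with the handle to the right and within about 4° of the door plane.
- **Bystanders:** the lemon, star cutter and spice jar looked untouched in the pictures. I did not re-measure their positions.

**What disagreed:**
- The fingers report a 2 mm opening on a wall described as 8 to 12 mm thick. The mug has not slipped in any view.
- The vertical wrist force read -0.5 N while held high, but -1.4 N after the lift and -1.5 N at the end. I take the -0.5 N as sensor drift.

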